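# Seat the setter tile and lift the loaded kiln tray

## Task

On the footed steel tray with the bail handle, one end of the ceramic setter tile is propped up by the raised lift-out pin. With the tray standing on the slate, press that end down until the tile sits flat on the tray floor; then take the tray by its bail, lift it level about 12 cm clear of the slate and keep it there, level and steady, for a good two seconds. Finish still holding it in the air, with the tile flat in it, and leave all the other things where they are.

Things in the scene. Friction and masses are not known exactly. Their poses are not given: they have to be found in the camera images.
- tray_grip (a point): Centre of the grip bar of the tray's bail, an arch across the tray's middle: two flat posts at y = +-47 mm and a flat-sided steel bar along the tray's y, 12 mm wide (x), 10 mm high, 98 mm long, its centre 74 mm above the underside of the feet, straight above the centre of the tray and near enough its centre of mass. Axes: x along the tray towards the end with the lift-out pin, z up.
- tray_floor (a point): Centre of the floor's top face in the loose steel tray, 142 mm long (x), 98 mm wide over the bail (y), about 0.3 to 0.5 kg; the floor is 21 mm above the underside of its four feet, the side walls end at 30 mm. Axes as tray_grip.
- tile_center (a point): Centre of the loose white ceramic setter tile that lies in the tray under the bail, 130 x 76 x 10 mm (x, y, z), about 0.22 kg, 3 to 4 mm play all round. Axes: +x towards its propped end, z normal to its face. At the start that end is up (tilt about 0.13 rad); sitting flat, its top is 31 mm above the underside of the tray's feet.
- tile_high_end (a point): Point on the tile's top face 52 mm from the tile's centre towards its propped end, on the centre line, almost over the pin: the place to press. The open part of the tile there lies between the bail (bar side 6 mm from the tray's middle) and the end wall.
- pin (a joint): Lift-out pin, a steel button 16 mm across in the tray floor on the tray's centre line, 50 mm from its middle towards +x. Value in m pressed down: 0 = raised, head 14 mm above the floor; 0.014 = flush with the floor (stop at 0.0145). Stiff: it takes about 4 N to push, stays where it is left, has no spring.
- bead_cup_mid (a point): Bystander: middle of an open dented aluminium cup of beads, 70 mm across the rim, 50 mm high, 0.06 kg, beside the tray. Not to be moved.
- shaping_block_mid (a point): Bystander: middle of a grooved cast iron block 90 x 55 x 34 mm, 1 kg, beside the tray on the other side. Not to be moved.
- jam_jar_mid (a point): Bystander: middle of a clear glass jam jar of aqua cullet, 78 mm across, 105 mm high, to the left. Not to be moved.
- shelf_fragment_mid (a point): Bystander: middle of a broken piece of kiln shelf, about 150 x 90 x 14 mm, lying to the right. Not to be moved.
- spare_tile_mid (a point): Bystander: middle of a spare setter tile 130 x 76 x 10 mm lying flat on the slate to the right. Not to be moved.
- paddle_mid (a point): Bystander: middle of a graphite paddle with a wooden handle, 240 mm long, 50 mm wide, 16 mm high, lying to the left. Not to be moved.
Not all that is in view belongs to the job. What is shaped like the part that bears tile_center but green is not meant.

How it is judged:
On the way, in this order (a step that is already met when the one before it is completed fails the run):
1. the tile is pressed flat onto the tray floor while the tray stands on the slate (angle between the z axis of tile_center and the z axis of tray_grip, either way round below 0.03 rad and value of joint pin above 0.0115 m and height (world z) of tray_grip below 0.08 m and angle between tray_grip's own z axis and vertical below 0.04 rad), for 0.2 s.
2. the tray is lifted 8 to 18 cm clear of the slate and held level in the fingers for 1.5 s (height (world z) of tray_grip between 0.154 and 0.254 m and angle between tray_grip's own z axis and vertical below 0.09 rad and linear speed of tray below 0.03 m/s and contact force between tray and the fingers above 2 N), for 1.5 s.
At the end, for the whole second after the job is handed in: The tray is held in the fingers, feet 8 to 18 cm above the slate, tilted less than 0.09 rad, still (under 3 cm/s and 0.15 rad/s), touching nothing else that could carry it; the tile lies flat on its floor (within 0.03 rad). No bystander has moved more than 2 cm (all of step 2 and angular speed of tray below 0.15 rad/s and contact force between tray and jam_jar below 0.1 N and angle between the z axis of tile_center and the z axis of tray_grip, either way round below 0.03 rad and horizontal distance between tile_center and tray_grip below 0.015 m and z of tile_center in the frame of tray_grip below -0.044 m); the arm keeps its last pose, push and grip.
It fails at once if the tray is tipped (angle between tray_grip's own z axis and vertical above 0.3 rad).
It fails at once if a bystander is moved more than 2 cm (distance of any of bead_cup_mid, shaping_block_mid, jam_jar_mid, shelf_fragment_mid, spare_tile_mid, paddle_mid from where it was at the start of the episode above 0.02 m).
It also fails if it takes over 48 s, if anything falls off the work surface, if the arm or the gripper's body presses on something with over 40 N, if the wrist force passes 120 N, or if a joint passes its speed limit or range.

## Robot

A 6-joint arm with a two-finger parallel gripper is mounted at the origin on the work surface. World frame = base frame: x ahead of the robot, y to its left, z up, the work surface at z = 0. Lengths are in m, angles in rad, forces in N, time in s.
With the tool pointing down it reaches from about 0.4 to 0.825 m from the base axis. Payload 7 kg.
Tool frame: the origin (TCP) lies at the very end of the fingers, on their centre line; the grasp point (between the pads) lies 19 mm behind it; y points along the fingers, z is the direction in which the jaws open and shut, and the axes are right-handed (so a half turn about y gives the same grasp; the last joint's range is limited). The gripper opens to 85 mm and grips with 20 to 120 N. Pads are 22 mm wide; open, the fingers measure 114 mm over their backs; the gripper's body (76 mm by 85 mm) begins 54 mm behind the grasp point. The pads swing forward as they close: fully open they stand 13 mm farther back than shut.
Start: joints at [-0.816, 0.359, 0.012, 0, -1.224, -0.288], TCP at [0.304, -0.603, 0.231] pointing down, gripper open.
Joint ranges: [-3.07, 3.07], [-1.43, 2.12], [-1.02, 1.25], [-3.03, 1.67], [-3.05, -0], [-3.03, 3.03]. Speed limits (rad/s): [2.39, 2.39, 3.01, 3.14, 3.14, 3.14].

## Interface

Orientations are given as a unit quaternion [x, y, z, w].
In Python, from workcell import state, capture, calibration, finish_job gives the robot as it stands.
- The arm moves only by the tool send_rows, never from a script. Its argument "targets" is a list that holds one entry, the list of rows, each a list of 6 numbers: the shift along the tool's x, y, z in units of 30 mm (1.0 is 30 mm), then the turn, a rotation vector about the tool's x, y, z in rad. A call has 1 to 12 rows; each row shifts and turns the commanded pose from where the row before left it, along the tool's axes as they then stand; what a row does not reach is not made up. A row lasts 1/8 s, in which the tool goes at most 62.5 mm and 10.7 degrees, less where a joint would pass 70% of its speed; a pose out of reach is approached as far as the arm can. A call is refused whole if a number of a shift passes 1 or a number of a turn 0.188, either way. A call with a gripper value outside its range is refused whole. "gripper" is the opening, from 0 (shut) to 1 (fully open), set as the call begins (left out, the last holds). The fingers move at their own pace and stop on an object; the grip force is fixed at half the most. Time passes only in rows, so rows that do not move let the fingers close. It gives the time, the measured TCP pose, the force and the opening at its end, in the units of the state.
- state(): the state, without advancing time (a new reading comes with each control period).
- capture(name): name is "scene" or "side" or "wrist"; returns (picture, depth): 400x640x3 uint8, blue, green, red; 400x640 float32, m along the optical axis (not along the pixel's ray), 0 where there is no reading.
- calibration(name): a dict with "K" (3x3 intrinsics, pixels), "k1" (the pictures are not rectified: a ray, as slopes to the right and down, at radius r is drawn at 1 + k1 r^2 times it, then the intrinsics apply), "eye" and "attitude" of the camera in the world; the wrist camera has in their place "hand_eye" (4x4, takes a point from camera to tool coordinates, whose origin is the TCP and whose axes are the tool frame's). Camera axes: x right, y up, looking along -z (the intrinsics and any distortion apply to the point x, -y, -z); pixel columns grow to the right and rows downward; lengths in m; the calibration is good to about 2 mm. A picture is of the moment at which its call begins: read the wrist's pose just before it. calibration takes no time and is no camera call.
- finish_job(): hands the job in, once; it reports no verdict.
The state is a dict: "time_s": time; "joint_positions": joint angles; "dq": joint speeds; "tau": joint torques, N m; "eef_pos": TCP position; "tool_rot": TCP orientation; "wrist_force": force on the tool from outside, world axes, zero at the start; "wrist_torque": the same for the moment, N m; "width": finger opening in m.
Only numpy, scipy, OpenCV 4.12 (cv2) and the standard library are available. Lean on these libraries where they do the work, as an engineer would, in place of code of your own. Each camera call takes 0.05 s, during which the arm holds its last target.

## Working session

There is one attempt and no reset: what is moved stays moved. The work goes in short steps, Python scripts to look and compute and a tool call to move; the robot and the scene stay as the last step left them, time stands still between calls to the robot, and variables do not carry over. Pictures are saved under pics/ and viewed, and the job is handed in when it is done.

Besides the shell and the picture viewer there is one more tool, called after "Emit:" as name(argument=value, ...) on one line, values as JSON. send_rows: Moves the arm, as the interface text tells. Its arguments: {"type":"object","properties":{"targets":{"type":"array","items":{"type":"array","items":{"type":"array","items":{"type":"number"}}}},"gripper":{"type":"number"}},"required":["targets"]}

```bash
ls; mkdir -p pics
python3 - <<'E'
from workcell import *
import cv2
print(state())
for n in ("scene","side","wrist"):
    c=calibration(n); print(n,c)
    im,d=capture(n); cv2.imwrite(f"pics/{n}0.png",im)
    import numpy as np; np.save(f"{n}0.npy",d)
E
```

```text
pics
{'time_s': 0.0, 'joint_positions': array([-8.15907164e-01,  3.59400451e-01,  1.10590020e-02, -3.64495023e-04,
       -1.22409604e+00, -2.88102258e-01]), 'dq': array([ 0.0003383 , -0.002064  , -0.00031825, -0.00213898,  0.00192029,
       -0.00028469]), 'tau': array([-3.04708565e-04, -5.83319592e+01,  2.93426889e+01,  6.93717107e+00,
       -5.79832034e-03, -6.87727925e-05]), 'eef_pos': array([ 0.30352722, -0.60236503,  0.23035239]), 'tool_rot': array([-0.68738154, -0.16331311,  0.16368111,  0.68850849]), 'wrist_force': array([0.14587962, 1.20698807, 0.22600139]), 'wrist_torque': array([0.01196479, 0.0333328 , 0.00682782]), 'width': 0.08567004389346064}
scene {'K': array([[467.34358952,   0.        , 321.55888253],
       [  0.        , 467.34358952, 209.37509782],
       [  0.        ,   0.        ,   1.        ]]), 'k1': -0.0147134192564721, 'eye': array([1.54142817, 0.3799421 , 1.10819835]), 'attitude': array([0.22359376, 0.32637415, 0.75423886, 0.52403196])}
side {'K': array([[489.33223558,   0.        , 321.47314975],
       [  0.        , 489.33223558, 201.9604381 ],
       [  0.        ,   0.        ,   1.        ]]), 'k1': -0.10265313055446709, 'eye': array([-0.35956393,  0.9570942 ,  0.88519516]), 'attitude': array([-0.17303613,  0.45612971,  0.81932445, -0.30118372])}
wrist {'K': array([[313.25822126,   0.        , 317.4194511 ],
       [  0.        , 313.25822126, 194.62137363],
       [  0.        ,   0.        ,   1.        ]]), 'k1': 0.02131567934119268, 'hand_eye': array([[-9.47704159e-04, -9.60674554e-01, -2.77675175e-01,
        -7.06518180e-02],
       [-6.29840357e-04,  2.77675818e-01, -9.60674629e-01,
        -1.43276149e-01],
       [ 9.99999353e-01, -7.35544311e-04, -8.68226132e-04,
         2.28249312e-04],
       [ 0.00000000e+00,  0.00000000e+00,  0.00000000e+00,
         1.00000000e+00]])}
```

View pics/scene0.png

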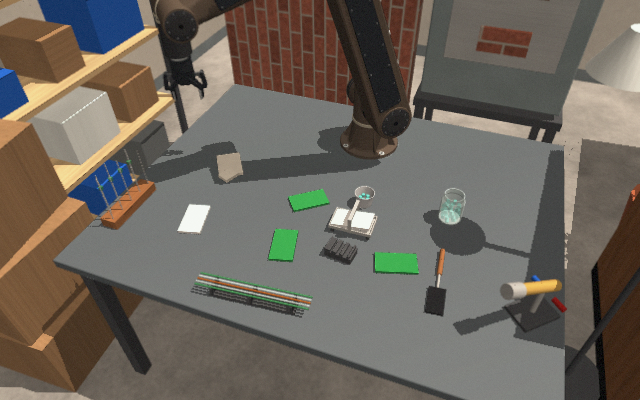

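View pics/side0.png

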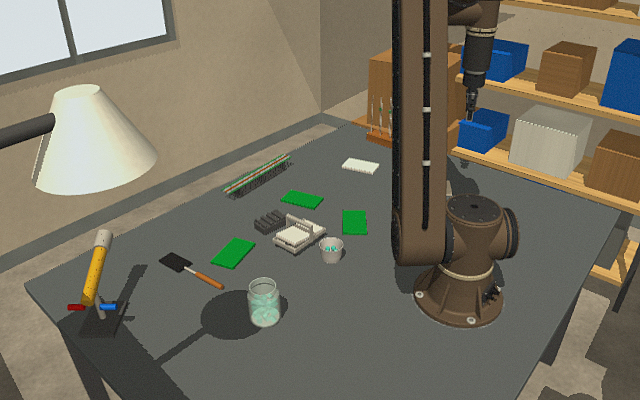

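View pics/wrist0.png

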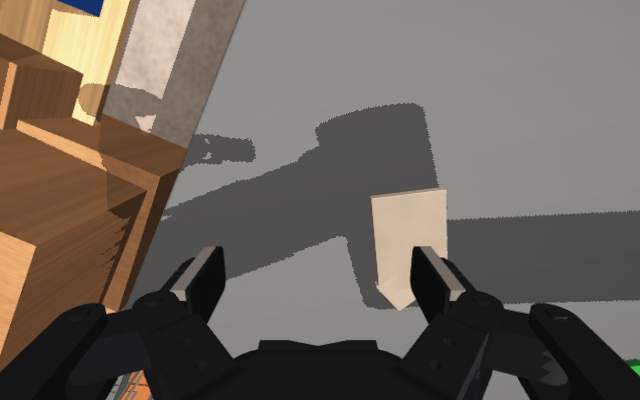

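Scene view: the tray with bail and white tile is at (352,220). The spare white tile is at (194,218), and the green tiles at (309,200), (284,244) and (396,263) are decoys. The bead cup is at (364,196), the iron block at (341,250) and the jar at (452,207). I choose the tile under the bail and will check it in crops.

```bash
cat > h.py <<'E'
import numpy as np,cv2
from workcell import *
from scipy.spatial.transform import Rotation as R
def cam(n,st=None):
    c=calibration(n)
    if n=="wrist":
        T=np.eye(4);T[:3,:3]=R.from_quat(st["tool_rot"]).as_matrix();T[:3,3]=st["eef_pos"]
        T=T@c["hand_eye"];return c,T[:3,3],T[:3,:3]
    return c,c["eye"],R.from_quat(c["attitude"]).as_matrix()
def rays(c,uv):
    uv=np.atleast_2d(np.float64(uv))
    return cv2.undistortPoints(uv.reshape(-1,1,2),c["K"],np.array([c["k1"],0,0,0.]))[:,0]
def pts(n,uv,z=None,h=None,st=None):
    "z depth per px, or h world height"
    c,e,A=cam(n,st); s=rays(c,uv); d=np.c_[s[:,0],-s[:,1],-np.ones(len(s))]@A.T
    t=np.atleast_1d(z) if z is not None else (h-e[2])/d[:,2]
    return e+d*np.reshape(t,(-1,1))
def proj(n,P,st=None):
    c,e,A=cam(n,st); q=(np.atleast_2d(P)-e)@A; s=np.c_[q[:,0],-q[:,1]]/-q[:,2:]
    r2=(s**2).sum(1,keepdims=True); s=s*(1+c["k1"]*r2); return s*c["K"][0,0]+c["K"][:2,2]
E
python3 - <<'E'
from h import *
for n,(x0,y0,x1,y1) in dict(scene=(310,175,410,275),side=(240,190,370,280)).items():
    im=cv2.imread(f"pics/{n}0.png")[y0:y1,x0:x1]; s=6
    cv2.imwrite(f"pics/{n}0c.png",cv2.resize(im,None,fx=s,fy=s,interpolation=cv2.INTER_CUBIC))
    d=np.load(f"{n}0.npy")
    v,u=np.mgrid[y0:y1,x0:x1]; P=pts(n,np.c_[u.ravel(),v.ravel()],z=d[y0:y1,x0:x1].ravel())
    np.save(f"{n}P.npy",P)
    m=(P[:,2]>.06)&(P[:,2]<.09); print(n,m.sum(),P[m].mean(0))
print(pts("scene",[[352,220],[364,190],[341,250],[452,200]],h=.03))
E
```

```text
scene 109 [0.4935587  0.09000663 0.07521501]
side 163 [0.481813   0.09067416 0.07708659]
[[0.48814022 0.08644734 0.03      ]
 [0.33091579 0.08008982 0.03      ]
 [0.62479876 0.09491449 0.03      ]
 [0.27661873 0.37820032 0.03      ]]
```

View pics/scene0c.png

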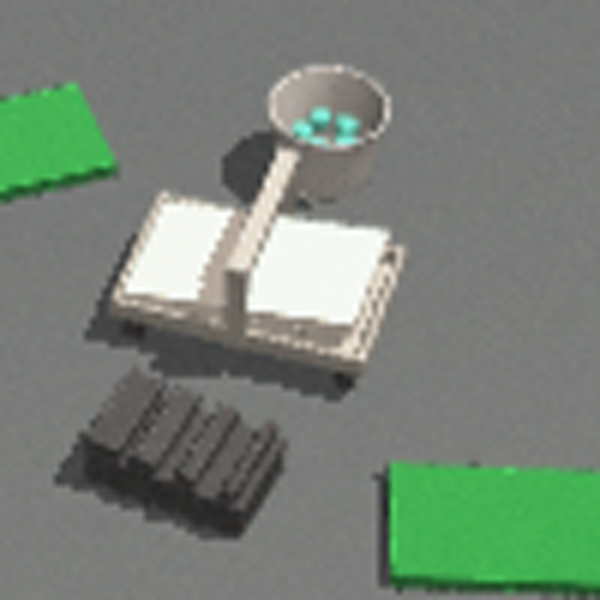

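View pics/side0c.png

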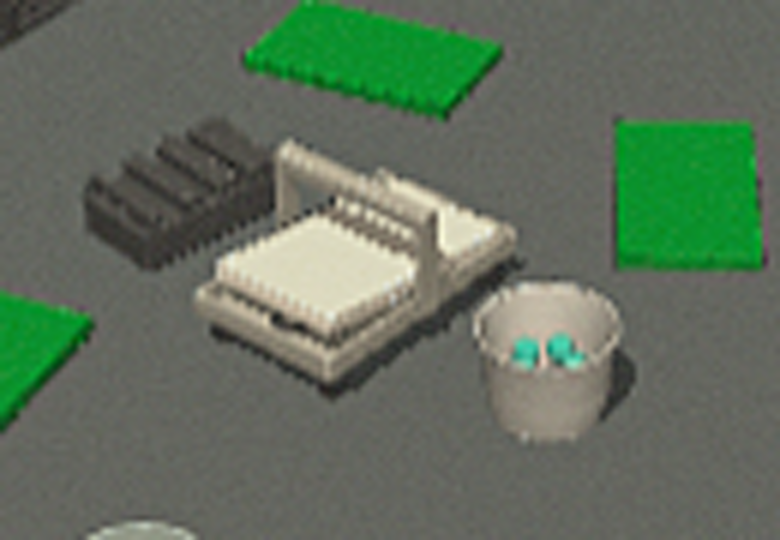

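The crops show the tray with its bail and the white tile. The tile's raised end is on the +y side: scene (363,220), side crop (320,260). The cup and block stand off the two bar ends. Next I'll fit the tray pose from the depth.

Run:
```python
from h import *
for n in("scene","side"):
    P=np.load(f"{n}P.npy"); m=(abs(P[:,0]-.49)<.12)&(abs(P[:,1]-.09)<.12)
    Q=P[m]; 
    b=Q[(Q[:,2]>.068)&(Q[:,2]<.09)]
    # cup lies at low x: is 0.05 high, so fine
    c=b[:,:2].mean(0); w,v=np.linalg.eigh(np.cov(b[:,:2].T)); a=v[:,1]; t=(b[:,:2]-c)@a
    print(n,len(b),c,"dir",a,np.degrees(np.arctan2(a[1],a[0])),"ext",t.min(),t.max(),"mid",c+a*(t.min()+t.max())/2, "zmed",np.median(b[:,2]), "perp",np.ptp((b[:,:2]-c)@v[:,0]))
# manual pixels of the bar top face
sc=np.array([[238,268],[290,152]])/6+[310,175]
print(pts("scene",sc,h=.079))
# tray corners side-wall rim scene crop: (160,195) (403,248) (362,367) (112,300)
print(pts("scene",np.array([[160,195],[403,248],[362,367],[112,300]])/6+[310,175],h=.03))
print(pts("side",np.array([[197,293],[332,372],[515,235],[380,172]])/6+[240,190],h=.03))
print("cup",pts("scene",np.array([[330,110]])/6+[310,175],h=.05),pts("side",np.array([[548,310]])/6+[240,190],h=.05))
print("block",pts("scene",np.array([[88,440],[138,370],[282,432],[240,500]])/6+[310,175],h=.034))
```

```text
scene 100 [0.49059089 0.090028  ] dir [-0.99979759 -0.02011911] -178.84718222708506 ext -0.04944599525593867 0.051989722136539115 mid [0.48931929 0.09000241] zmed 0.07645638979238634 perp 0.012897616129891314
side 146 [0.48128552 0.0907423 ] dir [-0.99940636 -0.03445168] -178.02567356572408 ext -0.050861309190954294 0.04717335059076631 mid [0.48312841 0.09080582] zmed 0.07966100129997222 perp 0.01805970665413239
[[0.53712338 0.09247767 0.079     ]
 [0.44170336 0.09119597 0.079     ]]
[[0.44894764 0.01959925 0.03      ]
 [0.44294934 0.15916583 0.03      ]
 [0.53735675 0.16315489 0.03      ]
 [0.53629825 0.02253856 0.03      ]]
[[0.52633653 0.1593122  0.03      ]
 [0.43088911 0.16295319 0.03      ]
 [0.43789137 0.01933055 0.03      ]
 [0.52998569 0.02061271 0.03      ]]
cup [[0.36883042 0.09386919 0.05      ]] [[0.36640569 0.07922563 0.05      ]]
block [[0.63913971 0.04667061 0.034     ]
 [0.58389635 0.05426805 0.034     ]
 [0.59943289 0.1382467  0.034     ]
 [0.65049147 0.13218309 0.034     ]]
```

```bash
cat >> h.py <<'E'
def plan(target):
    s=state(); M=R.from_quat(s["tool_rot"]); A=M.as_matrix()
    d=np.array(target)-s["eef_pos"]
    print("t",s["time_s"],"tcp",s["eef_pos"].round(4),"F",s["wrist_force"].round(2),"w",round(s["width"],4))
    print("shift units (tool x,y,z)",(A.T@d/.03).round(3))
    print("tool axes: y.down",(-A[2,1]).round(5),"y",A[:,1].round(4),"z",A[:,2].round(4),"q6",s["joint_positions"][5].round(3))
    for yaw in(0,1.5,90,91.5,180,181.5,-90,-88.5):
        r=np.radians(yaw); z=np.array([np.cos(r),np.sin(r),0]); y=np.array([0,0,-1.]); x=np.cross(y,z)
        D=(M.inv()*R.from_matrix(np.c_[x,y,z])).as_rotvec()
        print("jaw yaw",yaw,"rotvec",D.round(3))
E
python3 -c "
from h import *
plan([.486,.141,.2])"
```

```text
t 0.15 tcp [ 0.3036 -0.6025  0.2306] F [-0.02 -0.39 -0.84] w 0.0854
shift units (tool x,y,z) [16.583  1.04  19.394]
tool axes: y.down 1.0 y [-7.e-04  1.e-03 -1.e+00] z [-0.45    0.893   0.0013] q6 -0.288
jaw yaw 0 rotvec [-1.000e-03  2.038e+00 -1.000e-03]
jaw yaw 1.5 rotvec [-1.000e-03  2.011e+00 -1.000e-03]
jaw yaw 90 rotvec [-0.001  0.467 -0.   ]
jaw yaw 91.5 rotvec [-0.001  0.441 -0.   ]
jaw yaw 180 rotvec [-1.000e-03 -1.104e+00  1.000e-03]
jaw yaw 181.5 rotvec [-1.00e-03 -1.13e+00  1.00e-03]
jaw yaw -90 rotvec [-1.000e-03 -2.675e+00  2.000e-03]
jaw yaw -88.5 rotvec [-1.000e-03 -2.701e+00  2.000e-03]
```

Emit:
send_rows(targets=[[[0.79,0,0.92,0,0,0],[0.79,0,0.92,0,0,0],[0.79,0,0.92,0,0,0],[0.79,0,0.92,0,0,0],[0.79,0,0.92,0,0,0],[0.79,0,0.92,0,0,0],[0.79,0,0.92,0,0,0],[0.79,0,0.92,0,0,0],[0.79,0,0.92,0,0,0],[0.79,0,0.92,0,0,0],[0.79,0,0.92,0,0,0],[0.79,0,0.92,0,0,0]]], gripper=0)

```text
time_s: 1.65
eef_pos: [0.4086, -0.1778, 0.2313]
tool_rot: [-0.688, -0.164, 0.163, 0.688]
wrist_force: [-0.0, 0.4, 0.4]
width: -0.0002
```

Emit:
send_rows(targets=[[[0.79,0,0.92,0,0,0],[0.79,0,0.92,0,0,0],[0.79,0,0.92,0,0,0],[0.79,0,0.92,0,0,0],[0.79,0,0.92,0,0,0],[0.79,0,0.92,0,0,0],[0.5,0,0.5,0,0.15,0],[0,0,0,0,0.15,0],[0,0,0,0,0.14,0],[0,0,0,0,0,0]]])

```text
time_s: 2.9
eef_pos: [0.4676, 0.053, 0.2311]
tool_rot: [0.707, 0.01, -0.01, -0.707]
wrist_force: [-0.3, 0.2, 0.8]
width: -0.0002
```

Run:
```python
from h import *
s=state(); im,d=capture("wrist"); cv2.imwrite("pics/w1.png",im); np.save("w1.npy",d)
import pickle; pickle.dump(s,open("w1.pkl","wb"))
v,u=np.mgrid[0:400,0:640]; P=pts("wrist",np.c_[u.ravel(),v.ravel()],z=d.ravel(),st=s)
m=(d.ravel()>0)&(abs(P[:,0]-.487)<.06)&(abs(P[:,1]-.09)<.08)
b=P[m&(P[:,2]>.068)&(P[:,2]<.09)];c=b[:,:2].mean(0);w,e=np.linalg.eigh(np.cov(b[:,:2].T));a=e[:,1];t=(b[:,:2]-c)@a
print(len(b),"mid",c+a*(t.min()+t.max())/2,"ang",np.degrees(np.arctan2(a[1],a[0])),"ext",np.ptp(t),"perp",np.percentile((b[:,:2]-c)@e[:,0],[0,5,50,95,100]),np.median(b[:,2]))
plan([.486,.14,.2])
print(proj("wrist",[[.487,.0905,.079],[.486,.1415,.041]],st=s))
```

```text
1257 mid [0.48525349 0.08850889] ang -178.73684065449137 ext 0.09808690704265202 perp [-6.52484151e-03 -5.74164043e-03  4.63768117e-05  5.49048788e-03
  5.70700481e-03] 0.07950220944520664
t 2.95 tcp [0.4676 0.053  0.2312] F [-0.22 -0.77  0.15] w 0.0001
shift units (tool x,y,z) [0.699 1.039 2.882]
tool axes: y.down 1.0 y [-3.e-04 -1.e-04 -1.e+00] z [-2.980e-02  9.996e-01 -1.000e-04] q6 -2.073
jaw yaw 0 rotvec [ 0.     1.601 -0.   ]
jaw yaw 1.5 rotvec [ 0.     1.574 -0.   ]
jaw yaw 90 rotvec [ 0.    0.03 -0.  ]
jaw yaw 91.5 rotvec [ 0.     0.004 -0.   ]
jaw yaw 180 rotvec [-0.    -1.541 -0.   ]
jaw yaw 181.5 rotvec [-0.    -1.567 -0.   ]
jaw yaw -90 rotvec [-0.    -3.112 -0.   ]
jaw yaw -88.5 rotvec [-0.    -3.138 -0.   ]
[[354.4594952  200.41822873]
 [396.82503862 190.66342417]]
```

View pics/w1.png

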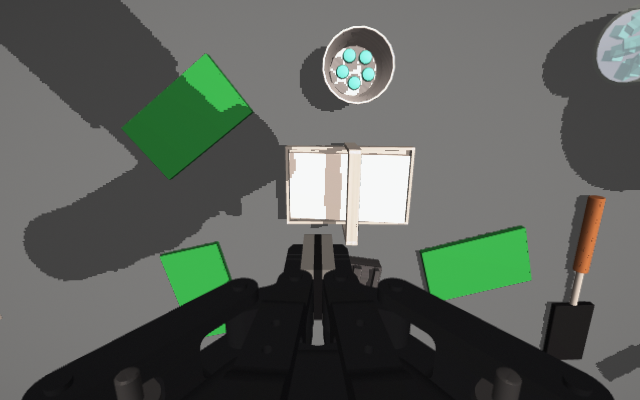

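The wrist view shows the tray at (350,185) with the bar at (352,190), from (352,147) to (351,243). The fitted bar measures 98 x 12 mm with its top at 0.0795 m, which matches the given sizes. Its centre is (0.4853, 0.0885) and the tray yaw is about 91.3°. The press point is therefore about (0.484, 0.139). I'll go above it with the fingers shut, jaws across the tile.

Emit:
send_rows(targets=[[[0.21,0,0.96,0,0,0],[0.21,0,0.96,0,0,0],[0.21,0,0.95,0,0,0],[0,0.5,0,0,-0.174,0],[0,0.5,0,0,-0.174,0],[0,0.5,0,0,-0.174,0],[0,0.5,0,0,-0.174,0],[0,0.5,0,0,-0.174,0],[0,0.5,0,0,-0.174,0],[0,0.5,0,0,-0.174,0],[0,0.5,0,0,-0.174,0],[0,0.5,0,0,-0.174,0]]])

```text
time_s: 4.45
eef_pos: [0.4844, 0.1394, 0.0959]
tool_rot: [0.492, 0.508, -0.508, -0.492]
wrist_force: [-0.9, -0.2, -0.0]
width: -0.0001
```

Run:
```python
from h import *
plan([.484,.1395,.060])
print(state()["joint_positions"].round(3))
im,d=capture("side");cv2.imwrite("pics/s2.png",cv2.resize(im[140:300,200:400],None,fx=4,fy=4,interpolation=cv2.INTER_CUBIC)[:600])
```

```text
t 4.45 tcp [0.4844 0.1394 0.0959] F [-0.86 -0.21 -0.01] w -0.0001
shift units (tool x,y,z) [0.002 1.195 0.014]
tool axes: y.down 1.0 y [ 1.e-04  1.e-04 -1.e+00] z [-9.995e-01 -3.090e-02 -1.000e-04] q6 -0.64
jaw yaw 0 rotvec [ 0.    -3.111 -0.   ]
jaw yaw 1.5 rotvec [ 0.    -3.137 -0.   ]
jaw yaw 90 rotvec [0.    1.602 0.   ]
jaw yaw 91.5 rotvec [0.    1.576 0.   ]
jaw yaw 180 rotvec [0.    0.031 0.   ]
jaw yaw 181.5 rotvec [0.    0.005 0.   ]
jaw yaw -90 rotvec [ 0.   -1.54 -0.  ]
jaw yaw -88.5 rotvec [ 0.    -1.566 -0.   ]
[ 0.671  0.215 -0.539  0.    -0.816 -0.64 ]
```

View pics/s2.png

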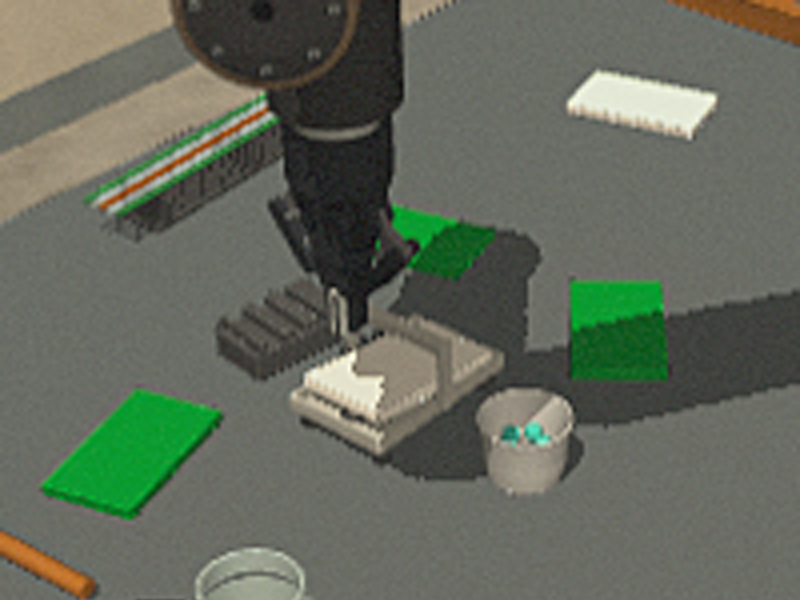

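The side view shows the fingertips above the raised end of the tile (355,335), clear of the bail. I'll descend in small steps.

Emit:
send_rows(targets=[[[0,0.4,0,0,0,0],[0,0.4,0,0,0,0],[0,0.4,0,0,0,0],[0,0.3,0,0,0,0],[0,0.1,0,0,0,0],[0,0.1,0,0,0,0],[0,0.07,0,0,0,0],[0,0.07,0,0,0,0]]])

```text
time_s: 5.5
eef_pos: [0.4845, 0.1398, 0.0413]
tool_rot: [0.494, 0.506, -0.505, -0.494]
wrist_force: [-2.0, 1.7, 3.0]
width: 0.0002
```

Emit:
send_rows(targets=[[[0,0.06,0,0,0,0],[0,0.06,0,0,0,0],[0,0.06,0,0,0,0],[0,0.06,0,0,0,0],[0,0.03,0,0,0,0],[0,0,0,0,0,0]]])

```text
time_s: 6.25
eef_pos: [0.4845, 0.1395, 0.033]
tool_rot: [-0.495, -0.505, 0.505, 0.494]
wrist_force: [0.4, 1.1, 1.6]
width: 0.0001
```

Emit:
send_rows(targets=[[[0,0.03,0,0,0,0],[0,0.03,0,0,0,0],[0,0.02,0,0,0,0],[0,0,0,0,0,0]]])

```text
time_s: 6.75
eef_pos: [0.4845, 0.1397, 0.0311]
tool_rot: [0.494, 0.506, -0.505, -0.494]
wrist_force: [-1.7, 1.5, 8.4]
width: -0.0001
```

Emit:
send_rows(targets=[[[0,0.03,0,0,0,0],[0,0.02,0,0,0,0],[0,0,0,0,0,0],[0,0,0,0,0,0]]])

```text
time_s: 7.25
eef_pos: [0.4846, 0.1397, 0.0309]
tool_rot: [0.494, 0.506, -0.505, -0.494]
wrist_force: [-7.2, 1.1, 25.4]
width: -0.0004
```

It hit a hard stop at 30.9 mm with 25 N, which is the flat-tile height. I'll raise and check.

Emit:
send_rows(targets=[[[0,0,0,0,0,0],[0,-0.1,0,0,0,0],[0,-0.5,0,0,0,0],[0,-0.9,0,0,0,0],[0,-0.9,0,0,0,0],[0,-0.9,0,0,0,0],[0,-0.9,0,0.0,0,0],[0,-0.5,0,0,0.17,0],[0,-0.3,0,0,0.17,0],[0,0,0,0,0.17,0],[0,0,0,0,0.17,0],[0,0,0,0,0.17,0]]], gripper=0)

```text
time_s: 8.75
eef_pos: [0.484, 0.1392, 0.1796]
tool_rot: [0.66, 0.255, -0.255, -0.66]
wrist_force: [-0.5, -0.1, 0.1]
width: 0.0001
```

Emit:
send_rows(targets=[[[0,0,0,0,0.17,0],[0,0,0,0,0.17,0],[0,0,0,0,0.17,0],[0,0,0,0,0.17,0],[0,0,0,0,0.04,0],[0,0,-0.8,0,0,0],[0,0,-0.8,0,0,0],[0,0,0,0,0,0]]], gripper=1)

```text
time_s: 9.75
eef_pos: [0.485, 0.0903, 0.1795]
tool_rot: [0.707, 0.007, -0.008, -0.707]
wrist_force: [0.2, -0.3, 0.9]
width: 0.0853
```

Run:
```python
from h import *
s=state(); im,d=capture("wrist"); cv2.imwrite("pics/w3.png",im)
v,u=np.mgrid[0:400,0:640]; P=pts("wrist",np.c_[u.ravel(),v.ravel()],z=d.ravel(),st=s)
m=(d.ravel()>0)&(abs(P[:,0]-.487)<.06)&(abs(P[:,1]-.09)<.08)
b=P[m&(P[:,2]>.068)&(P[:,2]<.09)];c=b[:,:2].mean(0);w,e=np.linalg.eigh(np.cov(b[:,:2].T));a=e[:,1];t=(b[:,:2]-c)@a
mid=c+a*(t.min()+t.max())/2
print(len(b),"mid",mid,"ang",np.degrees(np.arctan2(a[1],a[0])),"ext",np.ptp(t),np.ptp((b[:,:2]-c)@e[:,0]))
q=P[m&(P[:,2]>.02)&(P[:,2]<.06)&(abs(P[:,0]-mid[0])<.03)&(abs(P[:,1]-mid[1])<.06)&(abs(P[:,1]-mid[1])>.012)]
X=np.c_[q[:,:2]-mid,np.ones(len(q))];f=np.linalg.lstsq(X,q[:,2],rcond=None)[0];print("tile plane slope x,y,height",f,len(q))
for lo,hi in((-.06,-.04),(-.04,-.012),(.012,.04),(.04,.06)):
    r=q[(q[:,1]-mid[1]>lo)&(q[:,1]-mid[1]<hi)]; print(lo,hi,len(r),np.median(r[:,2]) if len(r) else None)
plan([mid[0],mid[1],.056])
print(s["joint_positions"].round(3))
```

```text
1723 mid [0.48559325 0.08887974] ang -178.6049140731853 ext 0.09835701982960093 0.012115281477014435
tile plane slope x,y,height [-0.00109978  0.00033686  0.03160624] 6117
-0.06 -0.04 1283 0.03159737031436882
-0.04 -0.012 1787 0.03159375556173344
0.012 0.04 1768 0.03161354144816883
0.04 0.06 1279 0.0316257300186778
t 9.8 tcp [0.4853 0.091  0.1795] F [ 0.57  1.37 -0.56] w 0.085
shift units (tool x,y,z) [ 0.01   4.117 -0.07 ]
tool axes: y.down 1.0 y [-0. -0. -1.] z [-0.0214  0.9998 -0.    ] q6 -2.134
jaw yaw 0 rotvec [ 0.     1.592 -0.   ]
jaw yaw 1.5 rotvec [ 0.     1.566 -0.   ]
jaw yaw 90 rotvec [ 0.     0.021 -0.   ]
jaw yaw 91.5 rotvec [ 0.    -0.005 -0.   ]
jaw yaw 180 rotvec [-0.    -1.549 -0.   ]
jaw yaw 181.5 rotvec [-0.    -1.576 -0.   ]
jaw yaw -90 rotvec [-0.   -3.12 -0.  ]
jaw yaw -88.5 rotvec [0.    3.137 0.   ]
[ 0.583  0.101 -0.454 -0.    -1.016 -2.133]
```

View pics/w3.png

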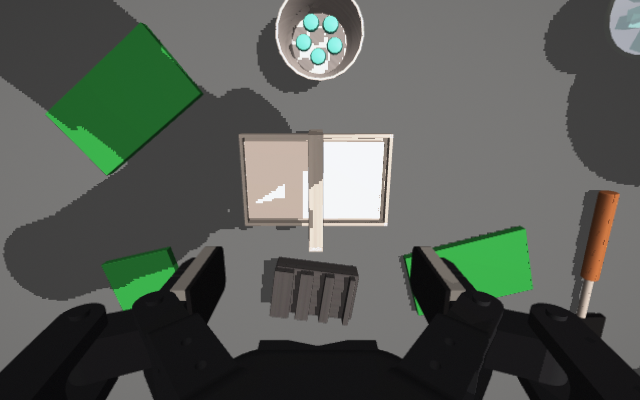

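The tile is flat (slope 0.0003 rad, 31.6 mm at both ends), and the cup at (319,38) and block at (315,290) are undisturbed. I'll descend over the bar and grip it.

Emit:
send_rows(targets=[[[0,0.6,-0.07,0,0,0],[0,0.7,0,0,0,0],[0,0.7,0,0,0,0],[0,0.7,0,0,0,0],[0,0.6,0,0,0,0],[0,0.5,0,0,0,0],[0,0.35,0,0,0,0],[0,0,0,0,0,0]]])

```text
time_s: 10.8
eef_pos: [0.4852, 0.0896, 0.0541]
tool_rot: [0.707, 0.008, -0.009, -0.707]
wrist_force: [-0.2, 0.0, 0.2]
width: 0.0854
```

Emit:
send_rows(targets=[[[0,0,0,0,0,0],[0,0,0,0,0,0],[0,0,0,0,0,0],[0,0,0,0,0,0],[0,0,0,0,0,0],[0,0,0,0,0,0],[0,0,0,0,0,0],[0,0,0,0,0,0]]], gripper=0)

```text
time_s: 11.8
eef_pos: [0.4856, 0.0893, 0.055]
tool_rot: [0.707, 0.008, -0.008, -0.707]
wrist_force: [-1.2, -1.7, 5.9]
width: 0.0107
```

Emit:
send_rows(targets=[[[0,-0.05,0,0,0,0],[0,-0.1,0,0,0,0],[0,-0.15,0,0,0,0],[0,-0.2,0,0,0,0],[0,-0.2,0,0,0,0],[0,-0.1,0,0,0,0],[0,0,0,0,0,0]]])

```text
time_s: 12.68
eef_pos: [0.4856, 0.0896, 0.0789]
tool_rot: [-0.707, -0.008, 0.008, 0.707]
wrist_force: [-0.1, -0.7, -7.7]
width: 0.0112
```

Run:
```python
from h import *
print(state()["eef_pos"],state()["wrist_force"],state()["wrist_torque"],state()["width"])
im,d=capture("side");cv2.imwrite("pics/s4.png",cv2.resize(im[140:300,200:400],None,fx=4,fy=4,interpolation=cv2.INTER_CUBIC)[:600])
```

```text
[0.48563368 0.08960988 0.07893225] [-0.10723265 -0.65207459 -7.65882973] [ 0.01486114  0.0031194  -0.0643148 ] 0.01117364763850657
```

View pics/s4.png

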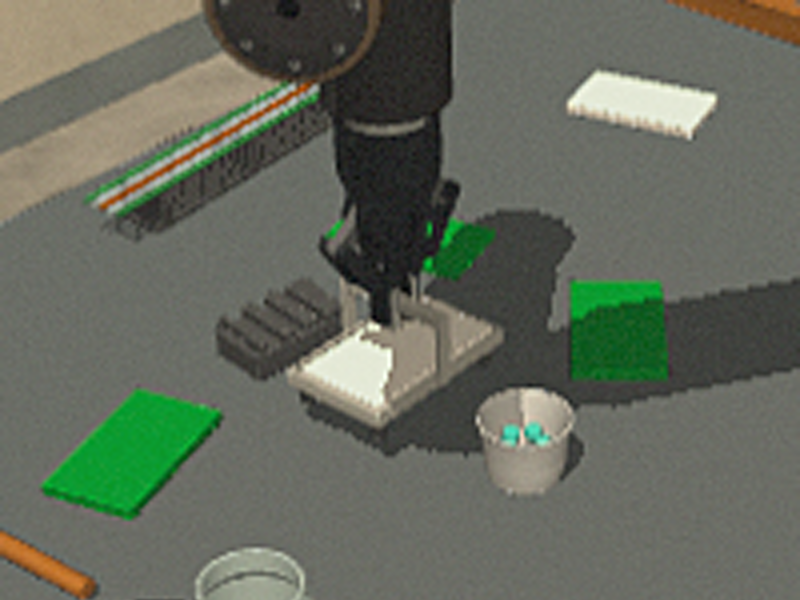

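The tray hangs level at (395,365) with the tile flat, and the load is about 7 N. I'll lift the remaining 9.6 cm and hold.

Emit:
send_rows(targets=[[[0,-0.1,0,0,0,0],[0,-0.2,0,0,0,0],[0,-0.3,0,0,0,0],[0,-0.4,0,0,0,0],[0,-0.4,0,0,0,0],[0,-0.4,0,0,0,0],[0,-0.4,0,0,0,0],[0,-0.4,0,0,0,0],[0,-0.3,0,0,0,0],[0,-0.2,0,0,0,0],[0,-0.1,0,0,0,0],[0,0,0,0,0,0]]])

```text
time_s: 14.22
eef_pos: [0.4854, 0.0895, 0.1745]
tool_rot: [0.707, 0.008, -0.008, -0.707]
wrist_force: [-0.1, 0.5, -7.6]
width: 0.0106
```

Emit:
send_rows(targets=[[[0,0,0,0,0,0],[0,0,0,0,0,0],[0,0,0,0,0,0],[0,0,0,0,0,0],[0,0,0,0,0,0],[0,0,0,0,0,0],[0,0,0,0,0,0],[0,0,0,0,0,0],[0,0,0,0,0,0],[0,0,0,0,0,0],[0,0,0,0,0,0],[0,0,0,0,0,0]]])

```text
time_s: 15.72
eef_pos: [0.4855, 0.0895, 0.1746]
tool_rot: [0.707, 0.008, -0.008, -0.707]
wrist_force: [-0.2, 0.9, -7.2]
width: 0.0107
```

Emit:
send_rows(targets=[[[0,0,0,0,0,0],[0,0,0,0,0,0],[0,0,0,0,0,0],[0,0,0,0,0,0],[0,0,0,0,0,0],[0,0,0,0,0,0],[0,0,0,0,0,0],[0,0,0,0,0,0],[0,0,0,0,0,0],[0,0,0,0,0,0]]])

```text
time_s: 16.98
eef_pos: [0.4855, 0.0895, 0.1746]
tool_rot: [-0.707, -0.008, 0.008, 0.707]
wrist_force: [-0.3, -0.6, -7.3]
width: 0.0106
```

Run:
```python
from h import *
s=state()
print(s["time_s"],s["eef_pos"],s["wrist_force"],s["wrist_torque"],s["width"],abs(s["dq"]).max())
im,d=capture("side");cv2.imwrite("pics/s5.png",cv2.resize(im[120:280,200:400],None,fx=4,fy=4,interpolation=cv2.INTER_CUBIC)[:600])
im,d=capture("scene");a=cv2.resize(im[150:290,290:470],None,fx=4,fy=4,interpolation=cv2.INTER_CUBIC);cv2.imwrite("pics/c5.png",a)
for n,f in(("side",1),("scene",1)):
    if n=="side": im,d=capture("side")
    else: im,d=capture("scene")
    v,u=np.mgrid[0:400,0:640];P=pts(n,np.c_[u.ravel(),v.ravel()],z=d.ravel())
    c=np.array([.4856,.0892])
    m=(d.ravel()>0)&(abs(P[:,0]-c[0])<.033)&(abs(P[:,1]-c[1])<.058)&(abs(P[:,1]-c[1])>.02)&(P[:,2]>.13)&(P[:,2]<.165)
    q=P[m];X=np.c_[q[:,:2]-c,np.ones(len(q))]
    print(n,len(q),np.linalg.lstsq(X,q[:,2],rcond=None)[0], np.median(q[:,2]))
```

```text
16.975 [0.4854871  0.08948542 0.17461002] [-0.27053372 -0.64955298 -7.31276238] [ 0.00993177  0.03129774 -0.00681813] 0.010560865052375168 0.001706704210369744
side 232 [-3.08818818e-03 -9.46743212e-05  1.52592857e-01] 0.15258264393493415
scene 336 [-0.0013196   0.00066703  0.14895832] 0.14902728306264684
```

View pics/s5.png

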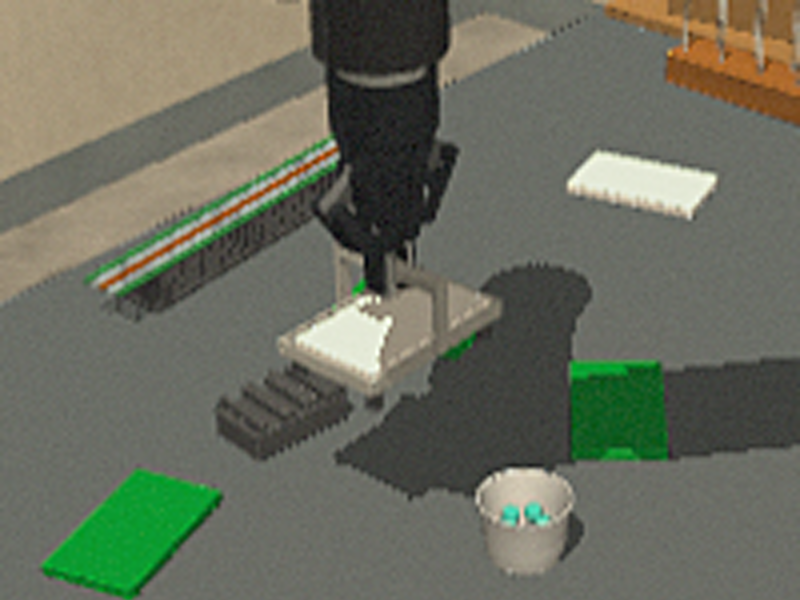

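View pics/c5.png

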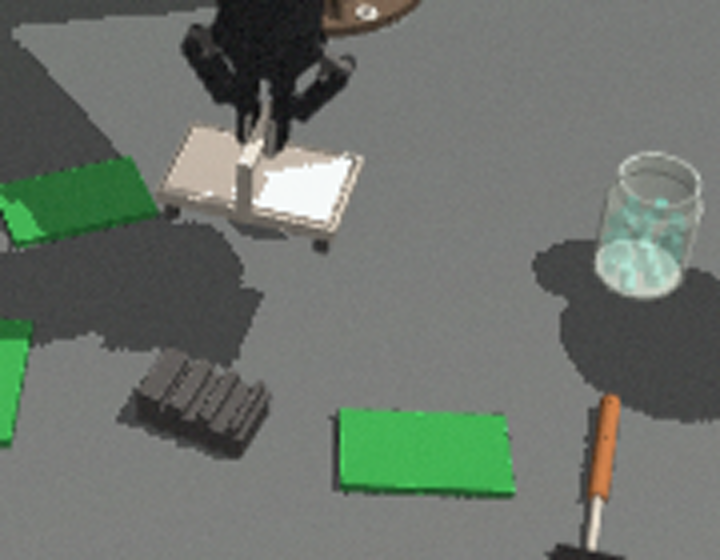

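Both views show the tray held about 12 cm up. The fitted tile plane in the air is level to 0.003 rad, at a height of about 0.15 m. The bystanders are where they were. It has been held for 2.75 s, so I'm handing in.

```bash
python3 -c "
from workcell import *
print(finish_job())"
```

```text
the job is handed in; nothing more can be done
None
```

The tile is pressed flat and the tray is held by its bail, level, about 12 cm above the slate. I handed the job in at about 17 s; it reports no verdict.

- **Pressing:** I used the shut fingers on the propped end until they hit a hard stop at 30.9 mm with 25 N (a flat tile's top is at 31 mm). The wrist depth image afterwards showed a tile slope of about 0.0003 rad lengthwise and 0.001 across.
- **Lifting:** I gripped the bail bar and raised it about 12 cm, then held it still for 2.75 s before handing in.
- **Last checks:** The load was steady at about 7.3 N and joint speeds were near zero. The tile plane in the air was level to about 0.003 rad in both outside cameras. The bystanders visible in the last pictures looked unmoved; I did not measure them, and the kiln shelf piece was outside those crops.
- **Disagreements:**
  - The finger opening read 10.6 mm on a 12 mm bar.
  - The two cameras differed by about 3.5 mm on the tile's height, 0.149 m against 0.153 m. Each is good to about 2 mm, and both values are well within the required range.

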